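# Put the wide scraper back in the tool block

## Task

The wide scraper has slid handle-first under the sorting-tray stand. Draw it out onto the open bench and let go of it there, then take it by the handle and slide it blade-first into the empty wide slot of the slanted wooden tool block until the handle's shoulder seats against the block, and let go. Leave the other tools, the shells and everything else where they are.

Things in the scene. Friction and masses are not known exactly. Their poses are not given: they have to be found in the camera images.
- scraper: Wide flat scraper, 205 mm long, 170 g: steel blade 85 long x 60 wide x 3 thick, flat dark-wood handle 120 x 28 x 18. Origin: centre of the handle's shoulder (where blade meets handle), on the blade's mid plane. x runs from blade to handle end, y across, z square to its alike flat faces. Starts lying flat on its handle (origin 9 mm up, blade hovering), blade to the robot, handle under the stand.
- scraper_tip (a point): Middle of the blade's front edge, 85 mm from the scraper's origin towards its -x. When lying, the blade's underside is 7.5 mm above the bench. At the start the blade and 10 to 25 mm beyond it show in front of the stand.
- scraper_butt (a point): Middle of the handle's free end, 120 mm from the scraper's origin towards its +x. The centre of mass lies about 18 mm behind the shoulder, inside the handle: let go on the bench, it lies flat on its handle; it can be drawn along the bench by its blade.
- stand: Low steel sorting-tray stand, fixed, 260 mm deep (x) x 500 mm wide (y): shelf plate with its underside 36 mm above the bench, on 22 mm square feet at its four corners, with two shallow shell trays; top about 85 mm. Origin on the bench under its middle. At the far side of the bench, its long front edge (-x) towards the robot.
- stand_edge (a point): Middle of the stand's front edge, at bench height; -x of this frame points out onto the open bench, which is free for 200 mm in front of the stand's middle.
- block: Slanted wooden tool block, fixed, like a knife block: foot board 130 (x) x 216 (y) mm, slotted face looking towards +x of the block (away from the robot) and up at 45 degrees; top edge 125 mm high. Origin on the bench near the middle of the foot board. Wide empty slot in the middle, a narrow one 74 mm to each side with a chisel in it. Left or right on the bench.
- slot_mouth (a point): Centre of the wide empty slot's mouth, in the slotted face, 109 mm up. x points straight out of the slot (up at 45 degrees), y along its width, z square to it (up, to the block's back). Slot 66 mm wide (y), 8 high (z), 98 deep; face 210 wide (y), 44 high (z). With the scraper home its axes lie along these, x and x the same way, its origin here, blade edge 85 mm inside; either face up.
- chisel_a: Narrow stiff scraper (blade 28 x 5 mm, wooden handle 110 x 26 x 18 mm) standing home in the narrow slot at +y of the block; origin at its shoulder. Leave it.
- chisel_b: The same tool in the narrow slot at -y of the block. Leave it.
- tote: Blue tote full of brown shells, fixed, 200 x 250 x 85 mm, on the side of the bench where the block is not. Origin under its centre.
- harp: Brown ribbed shell, 90 mm long, 54 mm high, lying loose in front of the stand's left half. Origin on the bench under its middle. Leave it.
- whelk: Cream knobbed shell, 105 mm long, about 65 mm high, lying loose in front of the stand's right half. Origin on the bench under its middle. Leave it.
- trochus: Pink cone-shaped shell, 76 mm across, 70 mm high, standing on the bench on the right. Origin under its centre. Leave it.
- tape: Roll of brown packing tape lying on its side face, 104 mm across, 48 mm high, on the left. Origin under its centre. Leave it.
- oil: White bottle, 60 mm across, 170 mm high, far left. Origin under its centre. Leave it.
- brush: Wooden scrubbing brush, 150 x 52 x 42 mm, bristles down, far right. Origin under its middle. Leave it.

How it is judged (in metres and radians):
On the way, in this order (a step that is already met when the one before it is completed fails the run):
1. the scraper lies let go on the open bench, its handle wholly out from under the stand (x of scraper_butt in the frame of stand_edge below 0 m and height (world z) of scraper below 0.02 m and angle between scraper's own x axis and vertical above 1.45 rad and contact force between the fingers and scraper below 0.1 N and linear speed of scraper below 0.03 m/s), for 0.2 s.
2. the blade is at least 20 mm inside the wide slot, the scraper still held by the fingers (x of scraper_tip in the frame of slot_mouth between -0.075 and -0.02 m and distance between scraper_tip and slot_mouth below 0.08 m and angle between the x axis of scraper and the x axis of slot_mouth, either way round below 0.2 rad and contact force between the fingers and scraper above 0.5 N).
At the end, for the whole second after the job is handed in: The scraper is home in the wide slot, blade first: blade edge at least 79 of its 85 mm inside the mouth (shoulder within 6 mm of the block's face), its edge within 6 mm of the slot's middle both ways, the scraper within 0.14 rad of the slot's direction, let go and at rest (x of scraper_tip in the frame of slot_mouth below -0.079 m and y of scraper_tip in the frame of slot_mouth between -0.006 and 0.006 m and z of scraper_tip in the frame of slot_mouth between -0.006 and 0.006 m and angle between the x axis of scraper and the x axis of slot_mouth, either way round below 0.14 rad and linear speed of scraper below 0.02 m/s and contact force between the fingers and scraper below 0.1 N); the robot touches nothing.
It fails at once if one of the other tools in the block is shifted by more than 15 mm (distance of any of chisel_a, chisel_b from where it was at the start of the episode above 0.015 m).
It fails at once if a shell, the tape, the bottle or the brush is shifted by more than 30 mm (distance of any of harp, whelk, trochus, tape, oil, brush from where it was at the start of the episode above 0.03 m).
It also fails if it takes over 64 s, if anything falls off the work surface, if the arm or the gripper's body presses on something with over 40 N, if the wrist force passes 120 N, or if a joint passes its speed limit or range.

## Robot

A 6-joint arm with a two-finger parallel gripper is mounted at the origin on the work surface. World frame = base frame: x ahead of the robot, y to its left, z up, the work surface at z = 0. Lengths are in m, angles in degrees, forces in N, time in s.
With the tool pointing down it reaches from about 0.3 to 0.75 m from the base axis. Payload 8.5 kg.
Tool frame: the origin (TCP) lies midway between the tips of the shut fingers; the grasp point (between the pads) lies behind it (grasp_offset is the z of the grasp point in the tool frame, in m); z points along the fingers, y is the direction in which the jaws open and shut (so a half turn about z gives the same grasp; the last joint's range is limited). The gripper opens to 85 mm and grips with 20 to 120 N. Pads are 22 mm wide; open, the fingers measure 114 mm over their backs; the gripper's body (76 mm by 85 mm) begins 54 mm behind the grasp point. The pads swing forward as they close: fully open they stand 13 mm farther back than shut.
Start: joints at [-78.054, 21.807, 74.336, -0, 83.858, -12.336], TCP at [0.226, -0.501, 0.231] pointing down, gripper open.
Joint ranges: [-178.18, 178.18], [-50.72, 133.34], [12.68, 142.11], [-81.47, 261.47], [9.98, 163.14], [-165.26, 165.26]. Speed limits (degrees/s): [136.94, 136.94, 180, 180, 180, 180].

## Interface

Orientations are given as a 3x3 rotation matrix whose columns are the frame's x, y, z axes.
In Python, from rig import * gives the robot as it stands.
- The arm moves only by the shell command python3 -m pendant 'ROWS' [FORCE]. ROWS is JSON, one flat list of numbers, 7 for each row, row after row: the finger opening in mm, from 0 to 85.4, then the shift along the tool's x, y, z in units of 50 mm (1.0 is 50 mm), then the turn, a rotation vector about the tool's x, y, z in units of 8 degrees (1.0 is 8 degrees). In form: [hand, dx, dy, dz, wx, wy, wz, hand, dx, dy, dz, wx, wy, wz, ...]. A call has 1 to 12 rows; each row shifts and turns the commanded pose from where the row before left it, along the tool's axes as they then stand; what a row does not reach is not made up. A row lasts 1/10 s, in which the tool goes at most 50 mm and 8.59 degrees, less where a joint would pass 70% of its speed; a pose out of reach is approached as far as the arm can. A call is refused whole if a number of a shift passes 1 or a number of a turn 1, either way. A call with a gripper value outside its range is refused whole. The fingers move at their own pace and stop on an object; FORCE is the grip in N (left out, the last holds). Time passes only in rows, so rows that do not move let the fingers close. It gives the time, the measured TCP pose, the force and the opening at its end, in the units of the state.
- observe(): the state, without advancing time (a new reading comes with each control period).
- get_image(name): name is "side" or "top" or "wrist"; returns a dict with "frame" (400x640x3 uint8, red, green, blue), "depth" (400x640 float32, m along the optical axis (not along the pixel's ray), 0 where there is no reading), "K" (3x3 intrinsics, pixels), "rvec" (rotation vector, rad) and "tvec" (3), from world to camera coordinates, as OpenCV has them. Camera axes: x right, y down, z forward; pixel columns grow to the right and rows downward; lengths in m; the calibration is good to about 2 mm. The wrist camera is an equidistant fisheye: a pixel r from the principal point sees the ray r / f radians off the axis. A picture is of the moment at which its call begins.
- close_job(): hands the job in, once; it reports no verdict.
The state is a dict: "time_s": time; "q": joint angles; "qvel": joint speeds; "joint_efforts": joint torques, N m; "position": TCP position; "tool_rot": TCP orientation; "ft_force": force on the tool from outside, world axes, zero at the start; "wrist_torque": the same for the moment, N m; "grip_width": finger opening in m.
Only numpy, scipy, OpenCV 4.12 (cv2) and the standard library are available. Lean on these libraries where they do the work, as an engineer would, in place of code of your own. Each camera call takes 0.05 s, during which the arm holds its last target.

## Working session

There is one attempt and no reset: what is moved stays moved. The work goes in short steps, Python scripts to look and compute and a shell command to move; the robot and the scene stay as the last step left them, time stands still between calls to the robot, and variables do not carry over. Pictures are saved under pics/ and viewed, and the job is handed in when it is done.

```bash
ls; mkdir -p pics
python3 - <<'E'
from rig import *
import cv2
o=observe();print({k:o[k] for k in ['time_s','position','tool_rot','grip_width']})
try: print(grasp_offset)
except Exception as e: print(e)
for n in ['side','top','wrist']:
    im=get_image(n); cv2.imwrite(f'pics/{n}0.png',im['frame'][...,::-1]); print(n,im['K'],im['rvec'],im['tvec'])
E
```

```text
pics
{'time_s': 0.0, 'position': array([ 0.22610356, -0.50105274,  0.23070125]), 'tool_rot': array([[ 9.11551354e-01,  4.11186125e-01, -3.13986353e-04],
       [ 4.11186127e-01, -9.11550245e-01,  1.45607791e-03],
       [ 3.12504696e-04, -1.45639662e-03, -9.99998891e-01]]), 'grip_width': 0.08538600040671114}
-0.0187
side [[370.47072744   0.         314.00846422]
 [  0.         370.47072744 200.64480936]
 [  0.           0.           1.        ]] [ 0.9269603  -2.29139617  1.27781299] [0.42766691 0.28393177 1.20228446]
top [[374.90833869   0.         318.530647  ]
 [  0.         374.90833869 196.77265982]
 [  0.           0.           1.        ]] [ 2.10675965 -2.1550319   0.15551156] [0.02004907 0.58346504 1.40257536]
wrist [[309.70691629   0.         321.88455929]
 [  0.         309.70691629 203.6925005 ]
 [  0.           0.           1.        ]] [-2.39973436  1.54969366  0.25614794] [-0.54986412 -0.04289849  0.38108725]
```

View pics/top0.png

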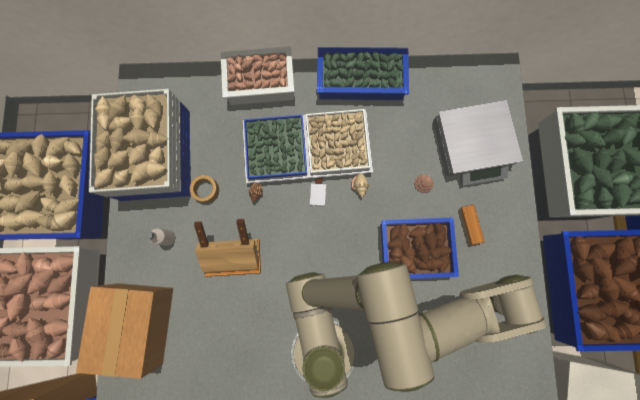

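View pics/side0.png

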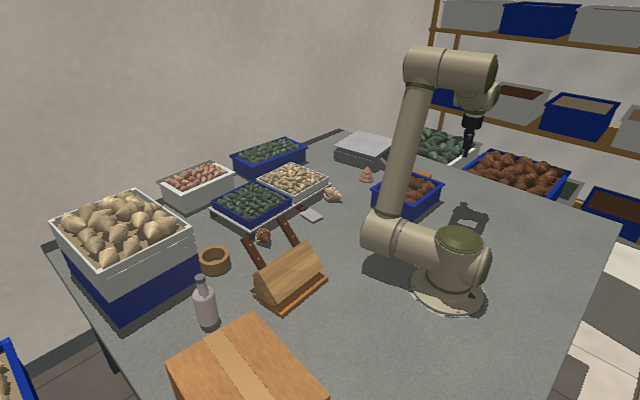

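View pics/wrist0.png

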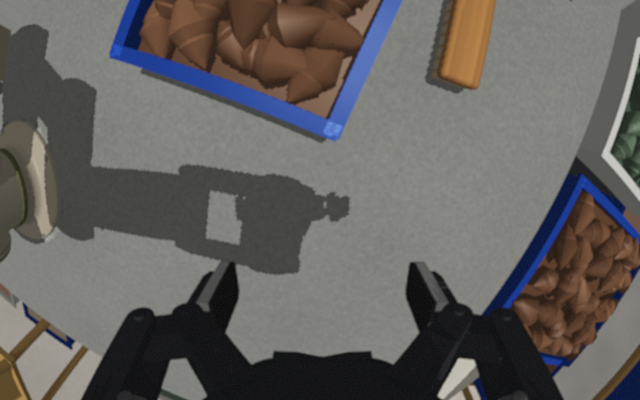

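The top view shows the blade at about (318,194) in front of the stand (308,145). The block is on the left at about (228,257) with its two chisels, and the tote is on the right at (420,248). Next I'll measure these.

```bash
cat > h.py <<'E'
from rig import *
import cv2, numpy as np
np.set_printoptions(precision=4,suppress=True)
def ray(im,u,v,fish=False):
    R=cv2.Rodrigues(np.array(im['rvec']))[0];t=np.array(im['tvec']).ravel();K=im['K']
    x=(u-K[0,2])/K[0,0];y=(v-K[1,2])/K[1,1]
    if fish:
        r=np.hypot(x,y); s=np.sinc(r/np.pi); d=np.array([x*s,y*s,np.cos(r)])
    else: d=np.array([x,y,1.])
    return -R.T@t, R.T@d
def onz(im,u,v,z,fish=False):
    c,d=ray(im,u,v,fish); return c+d*(z-c[2])/d[2]
def cloud(im,fish=False):
    D=im['depth'];R=cv2.Rodrigues(np.array(im['rvec']))[0];t=np.array(im['tvec']).ravel();K=im['K']
    v,u=np.mgrid[0:400,0:640];x=(u-K[0,2])/K[0,0];y=(v-K[1,2])/K[1,1]
    if fish:
        r=np.hypot(x,y)+1e-9; k=np.tan(r)/r; x=x*k;y=y*k
    P=np.stack([x*D,y*D,D],-1); return (P-t)@R
def save(im,n,crop=None,k=4):
    f=im['frame'][...,::-1]
    if crop: a,b,c,d=crop; f=cv2.resize(f[b:d,a:c],None,fx=k,fy=k,interpolation=cv2.INTER_CUBIC)
    cv2.imwrite('pics/'+n,f)
E
python3 - <<'E'
from h import *
im=get_image('top'); save(im,'top_blk.png',(170,180,290,300),5); save(im,'top_sc.png',(230,100,390,220),5)
P=cloud(im); P[im['depth']==0]=np.nan
for p in [(318,193),(318,182),(300,60),(228,246),(228,265),(230,262),(360,185),(255,192),(340,140)]: print(p,P[p[1],p[0]])
s=get_image('side'); save(s,'side_blk.png',(230,180,350,330),4)
E
```

```text
(318, 193) [0.6042 0.009  0.0144]
(318, 182) [0.6492 0.0081 0.0118]
(300, 60) [1.1778 0.0732 0.0069]
(228, 246) [0.4001 0.3373 0.116 ]
(228, 265) [0.3317 0.3491 0.0652]
(230, 262) [0.3426 0.3375 0.0821]
(360, 185) [ 0.6249 -0.1543  0.0537]
(255, 192) [0.6087 0.2535 0.0456]
(340, 140) [ 0.8021 -0.0819  0.0697]
```

View pics/top_blk.png

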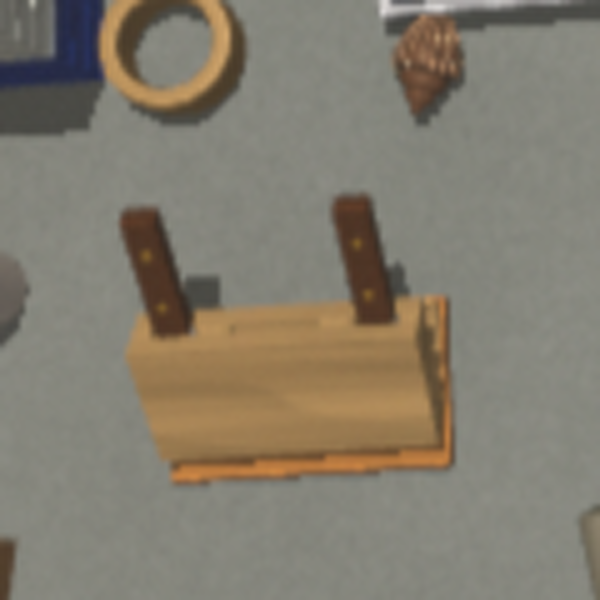

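View pics/top_sc.png

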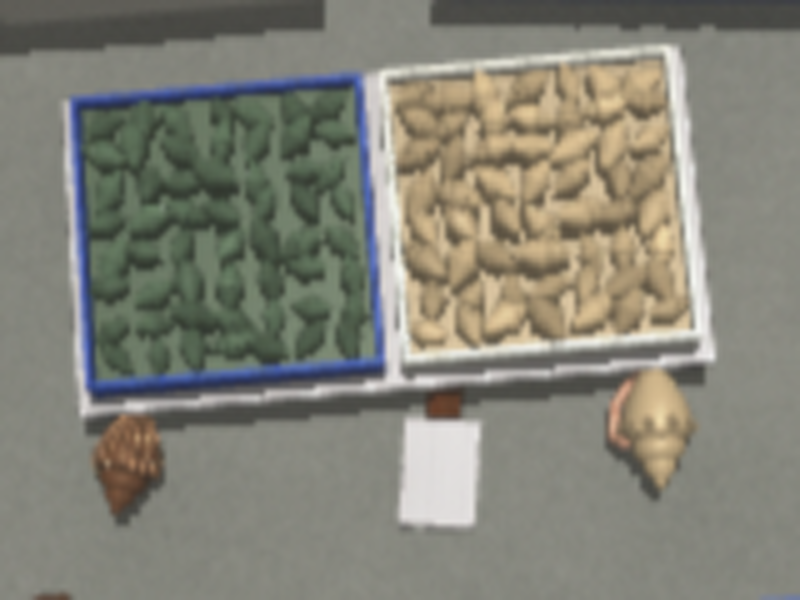

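View pics/side_blk.png

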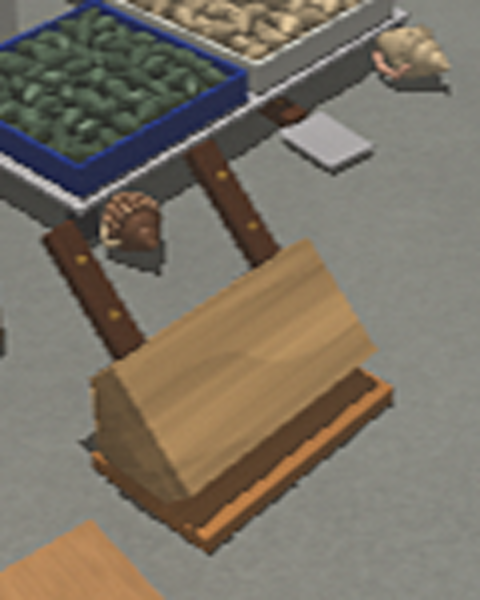

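Run:
```python
from h import *
im=get_image('top')
f=im['frame'].astype(int); P=cloud(im)
# blade mask
m=np.zeros((400,640),np.uint8); sub=(f.min(2)>185); m[175:215,300:335]=sub[175:215,300:335]
n,l,st,c=cv2.connectedComponentsWithStats(m); print(st,c)
k=1+np.argmax(st[1:,4]); cn=cv2.findContours((l==k).astype(np.uint8),0,2)[0][0]
r=cv2.minAreaRect(cn); print(r); b=cv2.boxPoints(r)
Q=np.array([onz(im,u,v,.0105) for u,v in b]); print(Q, np.linalg.norm(np.diff(Q,axis=0),axis=1), Q.mean(0))
# handle brown
h=(f[...,0]-f[...,2]>35)&(f[...,0]<140); h[:,:305]=0;h[:,335:]=0;h[:170]=0;h[:]=h; h[200:]=0
v,u=np.nonzero(h); print('handle',u.min(),u.max(),v.min(),v.max(), onz(im,u.mean(),v.mean(),.018), onz(im,u.mean(),v.max()+.5,.018))
# stand front edge: corners from crop (80,412),(713,357)
for p in [(80,415),(713,360)]: print('edge',onz(im,230+p[0]/5,100+p[1]/5,.036),onz(im,230+p[0]/5,100+p[1]/5,.04))
# block: top-edge height 125. depth profile along columns
for u in (205,215,228,240,250):
    col=P[230:285,u]; print(u,'topmax',col[np.argmax(col[:,2])])
# slot corners
for p in [(230,322),(232,332),(322,316),(322,325),(275,325),(138,318),(420,298),(127,353),(417,330),(157,460),(440,447),(170,483),(452,465),(447,296)]: print(p,onz(im,170+p[0]/5,180+p[1]/5,.109),onz(im,170+p[0]/5,180+p[1]/5,.125))
```

```text
[[     0      0    640    400 255664]
 [   302    175     10      3     16]
 [   313    175      6      2     10]
 [   325    175      4      1      4]
 [   310    184     16     21    306]] [[319.5032 199.5094]
 [306.75   176.    ]
 [315.5    175.5   ]
 [326.5    175.    ]
 [317.549  193.9837]]
((317.5, 194.0), (20.0, 15.0), 90.0)
[[ 0.6421  0.0402  0.0105]
 [ 0.6406 -0.0196  0.0105]
 [ 0.5601 -0.0176  0.0105]
 [ 0.5616  0.0417  0.0105]] [0.0598 0.0805 0.0593] [0.6011 0.0112 0.0105]
handle 316 321 179 182 [0.6537 0.0055 0.018 ] [0.6458 0.0057 0.018 ]
edge [0.6472 0.291  0.036 ] [0.6464 0.2901 0.04  ]
edge [ 0.679  -0.2075  0.036 ] [ 0.6781 -0.207   0.04  ]
205 topmax [0.4361 0.412  0.1468]
215 topmax [0.3936 0.3814 0.1261]
228 topmax [0.389  0.3343 0.1267]
240 topmax [0.4534 0.2841 0.162 ]
250 topmax [0.3946 0.2562 0.122 ]
(230, 322) [0.4071 0.383  0.109 ] [0.4064 0.3784 0.125 ]
(232, 332) [0.3998 0.3814 0.109 ] [0.3993 0.3768 0.125 ]
(322, 316) [0.4099 0.3158 0.109 ] [0.4093 0.312  0.125 ]
(322, 325) [0.4034 0.3158 0.109 ] [0.4028 0.3119 0.125 ]
(275, 325) [0.4042 0.3501 0.109 ] [0.4036 0.3458 0.125 ]
(138, 318) [0.4114 0.4504 0.109 ] [0.4107 0.445  0.125 ]
(420, 298) [0.4214 0.2444 0.109 ] [0.4206 0.2414 0.125 ]
(127, 353) [0.3863 0.4577 0.109 ] [0.3859 0.4522 0.125 ]
(417, 330) [0.3983 0.2464 0.109 ] [0.3978 0.2434 0.125 ]
(157, 460) [0.3095 0.4336 0.109 ] [0.31   0.4284 0.125 ]
(440, 447) [0.3144 0.2293 0.109 ] [0.3149 0.2265 0.125 ]
(170, 483) [0.2931 0.4237 0.109 ] [0.2938 0.4187 0.125 ]
(452, 465) [0.3016 0.2206 0.109 ] [0.3022 0.2179 0.125 ]
(447, 296) [0.4224 0.2247 0.109 ] [0.4216 0.2219 0.125 ]
```

```bash
python3 -m pendant '[85,0.7,-0.4,0,0,0,0, 85,0.7,-0.4,0,0,0,0, 85,0.7,-0.4,0,0,0,0, 85,0.7,-0.4,0,0,0,0, 85,0.7,-0.4,0,0,0,0, 85,0.7,-0.4,0,0,0,0, 85,0.7,-0.4,0,0,0,0, 85,0.7,-0.4,0,0,0,0, 85,0.7,-0.4,0,0,0,0, 85,0.7,-0.4,0,0,0,0, 85,0.7,-0.4,0,0,0,0, 85,0.7,-0.4,0,0,0,0]' 40
python3 -m pendant '[85,0.7,-0.4,0,0,0,0, 85,0.7,-0.4,0,0,0,0, 85,0,0,0,0,0,-1, 85,0,0,0,0,0,-1, 85,0,0,0,0,0,-1, 85,0,0,0,0,0,-1, 85,0,0,0,0,0,-1, 85,0,0,0,0,0,-1, 85,0,0,0,0,0,-1, 85,0,0,0,0,0,-1, 85,0,0,0,0,0,-1, 85,0,0,0,0,0,-1]'
python3 -m pendant '[85,0,0,0,0,0,-1, 85,0,0,0,0,0,-1, 85,0,0,0,0,0,-1, 85,0,0,0,0,0,-1, 85,0,0,0,0,0,-1, 85,0,0,0,0,0,-1, 85,0,0,0,0,0,-1, 85,0,0,0,0,0,-1, 85,0,0,0,0,0,-0.9, 85,0,0,0,0,0,0]'
python3 - <<'E'
from h import *
o=observe();print(o['q'],o['position'],o['tool_rot'])
im=get_image('wrist'); save(im,'w1.png'); print(ray(im,320,200,True))
c,_=ray(im,0,0,True); print(o['tool_rot'].T@(c-o['position']))
E
```

```text
time_s: 1.5
position: [0.5111, -0.1083, 0.2314]
tool_rot: [[0.912, 0.411, 0.0], [0.411, -0.912, -0.0], [0.0, 0.0, -1.0]]
ft_force: [0.2, -0.2, 0.1]
grip_width: 0.085
time_s: 2.7
position: [0.5576, -0.0446, 0.2312]
tool_rot: [[-0.252, 0.968, -0.0], [0.968, 0.252, 0.0], [0.0, -0.0, -1.0]]
ft_force: [1.1, -0.7, 0.2]
grip_width: 0.0846
time_s: 3.7
position: [0.5577, -0.0446, 0.2313]
tool_rot: [[-0.997, 0.078, -0.0], [0.078, 0.997, 0.0], [0.0, 0.0, -1.0]]
ft_force: [0.3, 0.4, -0.3]
grip_width: 0.085
[ -16.6979   22.7681   72.8064   -0.       84.4346 -102.2384] [ 0.5577 -0.0446  0.2313] [[-0.997   0.0778 -0.0002]
 [ 0.0778  0.997   0.    ]
 [ 0.0002  0.     -1.    ]]
(array([ 0.4743, -0.0388,  0.3748]), array([ 0.3085, -0.0305, -0.9507]))
[ 0.0835 -0.0007 -0.1435]
```

View pics/w1.png

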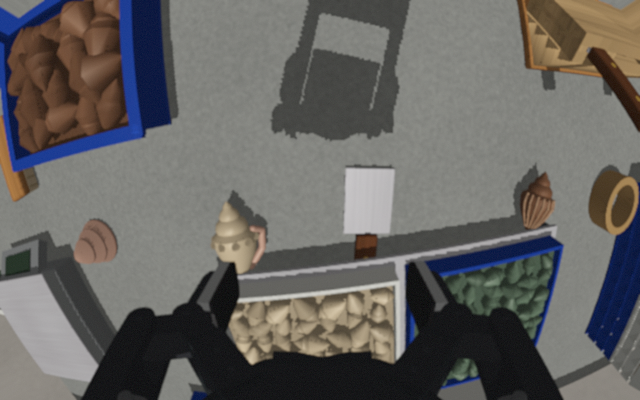

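The wrist view shows the blade at about (368,200) with a handle stub at (366,245) in front of the stand edge. The whelk is at (238,235) and the harp at (538,200).

```bash
cat >> h.py <<'E'
def blade(im,x0,x1,y0,y1,z=.0105,fish=True,th=170):
    f=im['frame'].astype(int); m=np.zeros((400,640),np.uint8)
    m[y0:y1,x0:x1]=(f.min(2)>th)[y0:y1,x0:x1]
    n,l,st,c=cv2.connectedComponentsWithStats(m); k=1+np.argmax(st[1:,4])
    cn=cv2.findContours((l==k).astype(np.uint8),0,1)[0][0][:,0,:]
    W=np.array([onz(im,u,v,z,fish)[:2] for u,v in cn])*1000
    r=cv2.minAreaRect(W.astype(np.float32)); return r,cv2.boxPoints(r),st[k]
E
python3 - <<'E'
from h import *
im=get_image('wrist')
for th in (150,165,180): print(blade(im,330,410,150,237,th=th))
f=im['frame'].astype(int)
h=(f[...,0]-f[...,2]>25)&(f[...,0]<130); h[:,:345]=0;h[:,390:]=0;h[:232]=0;h[262:]=0
v,u=np.nonzero(h);print(u.min(),u.max(),v.min(),v.max())
for vv in (238,246,254):
    uu=u[v==vv]; print(onz(im,uu.min()-.5,vv,.018,True),onz(im,uu.max()+.5,vv,.018,True))
save(im,'w1c.png',(320,150,420,290),4)
E
```

```text
(((599.5674438476562, 9.57876968383789), (61.563819885253906, 85.84272003173828), 84.82337951660156), array([[554.0438, -17.205 ],
       [639.5364, -24.9502],
       [645.0911,  36.3625],
       [559.5985,  44.1078]], dtype=float32), array([ 343,  168,   52,   66, 3136], dtype=int32))
(((599.8464965820312, 9.268394470214844), (59.94720458984375, 84.72715759277344), 85.32138061523438), array([[555.1793, -17.1499],
       [639.6241, -24.0608],
       [644.5137,  35.6867],
       [560.0689,  42.5976]], dtype=float32), array([ 344,  169,   50,   65, 3011], dtype=int32))
(((599.3976440429688, 9.369163513183594), (58.17237091064453, 83.04692077636719), 85.15208435058594), array([[555.5646, -16.1038],
       [638.3145, -23.1222],
       [643.2307,  34.8421],
       [560.4808,  41.8605]], dtype=float32), array([ 345,  169,   49,   64, 2857], dtype=int32))
356 377 235 257
[ 0.6446 -0.0083  0.018 ] [0.6471 0.0189 0.018 ]
[ 0.6559 -0.01    0.018 ] [0.6586 0.0175 0.018 ]
[ 0.6679 -0.0078  0.018 ] [0.6701 0.0147 0.018 ]
```

View pics/w1c.png

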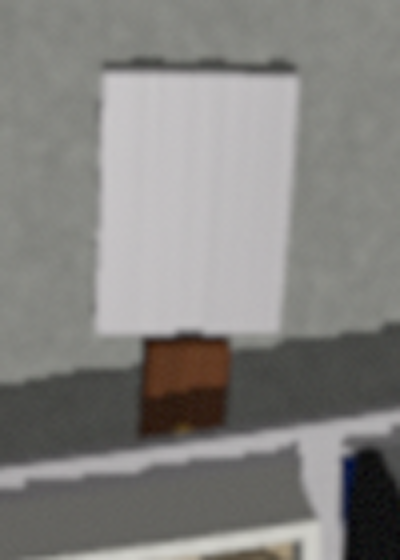

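```bash
python3 -m pendant '[85,-0.2,0.4,0,0,0,0, 85,-0.2,0.4,0,0,0,0, 85,-0.19,0.34,0,0,0,0, 85,0,0,0.6,0,0,0, 85,0,0,0.6,0,0,0, 85,0,0,0.6,0,0,0, 85,0,0,0.6,0,0,0, 85,0,0,0.6,0,0,0, 85,0,0,0,0,0,0]' 40
python3 - <<'E'
from h import *
im=get_image('wrist'); save(im,'w2.png'); print(observe()['position'])
E
```

```text
time_s: 4.7
position: [0.5896, 0.0102, 0.0778]
tool_rot: [[-0.997, 0.081, -0.007], [0.081, 0.997, 0.001], [0.007, 0.001, -1.0]]
ft_force: [-0.1, -0.8, 0.3]
grip_width: 0.0851
[0.591  0.01   0.0804]
```

View pics/w2.png

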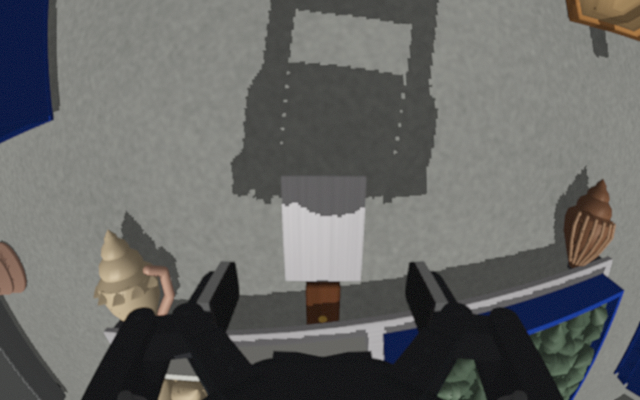

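The pads at x≈237 and 410 straddle the blade, which is centred at x≈323. Descending.

```bash
python3 -m pendant '[85,0,0,0.5,0,0,0, 85,0,0,0.5,0,0,0, 85,0,0,0.4,0,0,0, 85,0,0,0.2,0,0,0, 85,0,0,0.06,0,0,0, 85,0,0,0,0,0,0]' 40
python3 -m pendant '[66,0,0,0,0,0,0, 66,0,0,0,0,0,0, 66,0,0,0,0,0,0,66,0,0,0,0,0,0]' 40
python3 - <<'E'
from h import *
im=get_image('wrist'); save(im,'w3.png'); im=get_image('side'); save(im,'s3.png',(260,150,380,250),6);print(observe()['position'],observe()['ft_force'])
E
```

```text
time_s: 5.35
position: [0.5923, 0.0098, -0.0006]
tool_rot: [[-0.997, 0.079, 0.002], [0.079, 0.997, -0.0], [-0.002, -0.0, -1.0]]
ft_force: [0.3, -0.2, 0.3]
grip_width: 0.0851
time_s: 5.75
position: [0.5917, 0.0099, -0.0013]
tool_rot: [[-0.997, 0.079, 0.0], [0.079, 0.997, -0.0], [-0.0, -0.0, -1.0]]
ft_force: [0.3, 0.4, -0.5]
grip_width: 0.0664
[ 0.5916  0.0099 -0.0015] [ 0.0289 -0.3787  0.2003]
```

View pics/w3.png

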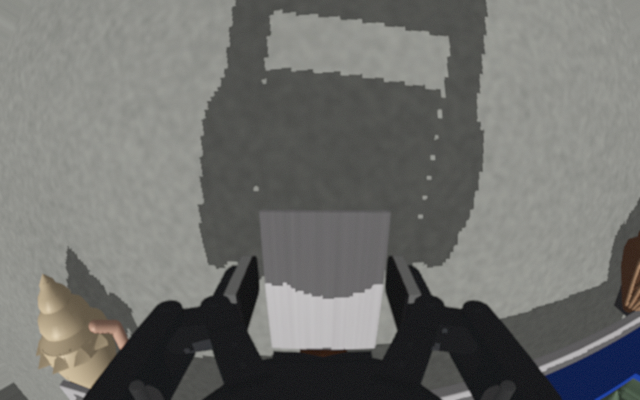

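View pics/s3.png

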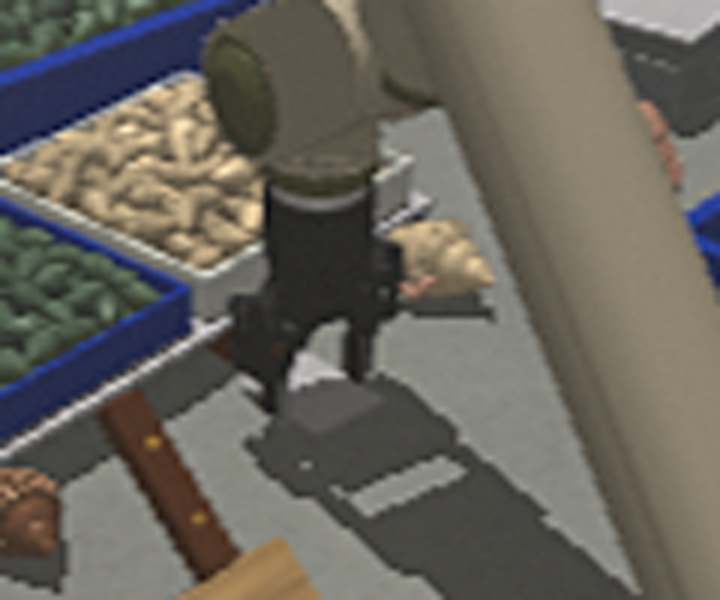

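```bash
python3 -m pendant '[55,0,0,0,0,0,0, 55,0,0,0,0,0,0, 55,0,0,0,0,0,0,55,0,0,0,0,0,0,55,0,0,0,0,0,0,55,0,0,0,0,0,0]' 30
python3 -m pendant '[55,0.1,0,0,0,0,0, 55,0.2,0,0,0,0,0, 55,0.2,0,0,0,0,0,55,0,0,0,0,0,0]' 30
python3 - <<'E'
from h import *
im=get_image('wrist'); save(im,'w4.png'); print(observe()['position'],observe()['ft_force'])
E
```

```text
time_s: 6.45
position: [0.5916, 0.0099, -0.0016]
tool_rot: [[-0.997, 0.079, 0.0], [0.079, 0.997, 0.0], [-0.0, 0.0, -1.0]]
ft_force: [-0.8, 0.1, 1.3]
grip_width: 0.0586
time_s: 6.85
position: [0.5651, 0.0121, -0.0017]
tool_rot: [[-0.997, 0.079, -0.002], [0.079, 0.997, 0.0], [0.002, 0.0, -1.0]]
ft_force: [-1.5, -0.9, 2.1]
grip_width: 0.0587
[ 0.5657  0.012  -0.0017] [-0.6369 -0.0755  2.1002]
```

View pics/w4.png

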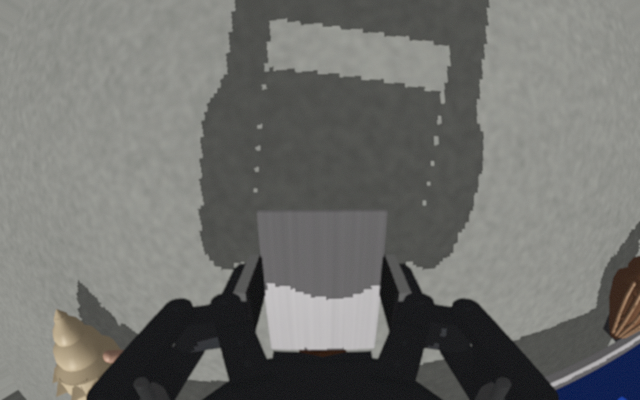

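The blade is held: its outline hasn't moved relative to the fingers, while the whelk has receded. I'll pull it the rest of the way.

```bash
python3 -m pendant '[55,0.2,0,0,0,0,0, 55,0.3,0,0,0,0,0, 55,0.3,0,0,0,0,0,55,0.3,0,0,0,0,0,55,0.3,0,0,0,0,0,55,0.3,0,0,0,0,0,55,0.2,0,0,0,0,0,55,0.2,0,0,0,0,0,55,0.1,0,0,0,0,0,55,0,0,0,0,0,0]' 30
python3 - <<'E'
from h import *
im=get_image('top'); save(im,'t5.png',(230,130,390,250),5); print(observe()['position'],observe()['ft_force'])
im=get_image('side'); save(im,'s5.png',(220,150,380,270),5)
E
```

```text
time_s: 7.9
position: [0.4562, 0.0207, -0.0017]
tool_rot: [[-0.997, 0.079, -0.001], [0.079, 0.997, 0.0], [0.001, 0.0, -1.0]]
ft_force: [-1.1, 0.9, 1.8]
grip_width: 0.0588
[ 0.4565  0.0206 -0.0017] [-1.2699 -0.1235  1.5529]
```

View pics/t5.png

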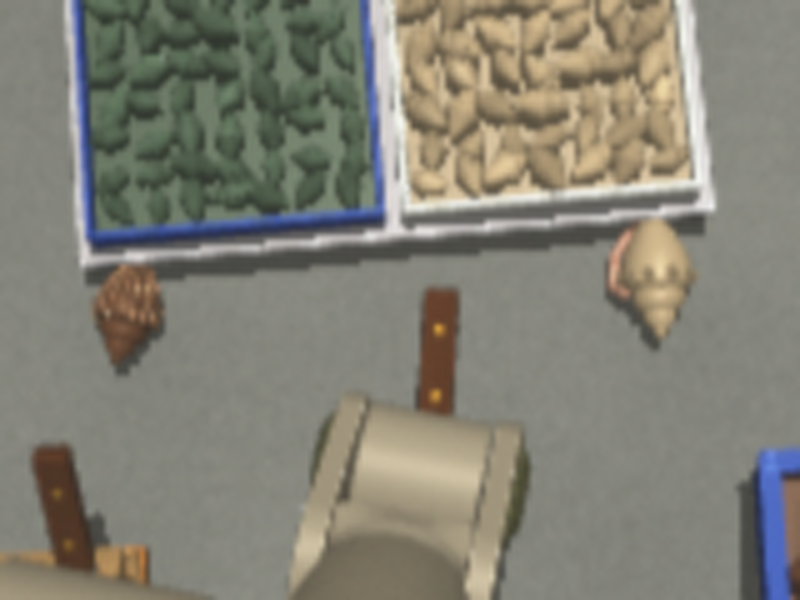

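View pics/s5.png

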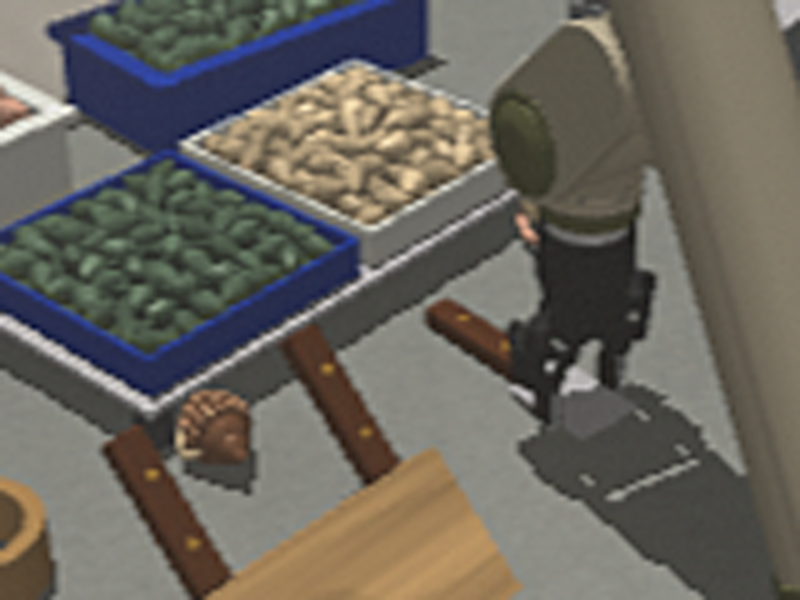

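The handle end, at crop (441,290), is well clear of the stand edge. Releasing and rising.

```bash
python3 -m pendant '[84,0,0,0,0,0,0, 84,0,0,0,0,0,0, 84,0,0,0,0,0,0,84,0,0,0,0,0,0,84,0,0,-0.1,0,0,0,84,0,0,-0.5,0,0,0,84,0,0,-0.7,0,0,0,84,0,0,-0.7,0,0,0,84,0,0,-0.7,0,0,0,84,0,0,-0.7,0,0,0,84,0,0,-0.7,0,0,0,84,0,0,0,0,0,0]' 30
python3 - <<'E'
from h import *
im=get_image('wrist'); save(im,'w6.png'); print(observe()['position'],observe()['ft_force'])
E
```

```text
time_s: 9.2
position: [0.4585, 0.0203, 0.2077]
tool_rot: [[-0.997, 0.079, 0.009], [0.079, 0.997, -0.002], [-0.009, -0.001, -1.0]]
ft_force: [0.8, -0.4, -0.7]
grip_width: 0.0841
[0.4576 0.0205 0.2053] [-0.4856 -0.7251 -0.1619]
```

View pics/w6.png

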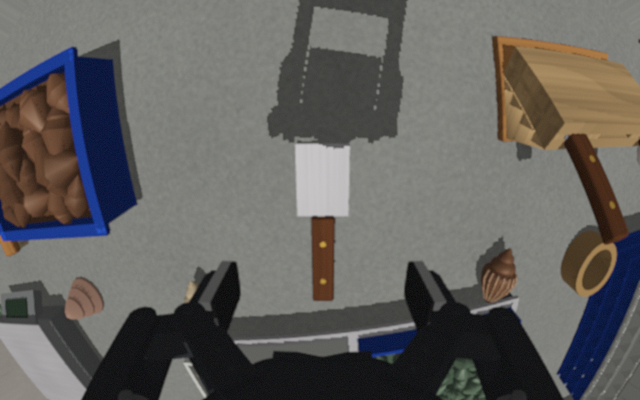

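The scraper lies flat, blade centred at (322,180) and handle at (323,258), clear of the stand edge. I'll measure it, then look at the block from above.

Run:
```python
from h import *
im=get_image('wrist')
for th in (150,165,180): print(blade(im,280,365,137,225,th=th)[:2])
f=im['frame'].astype(int)
h=((f[...,0]-f[...,2]>25)&(f[...,0]<150)).astype(np.uint8); h[:,:305]=0;h[:,345:]=0;h[:212]=0;h[305:]=0
cn=max(cv2.findContours(h,0,1)[0],key=cv2.contourArea)[:,0]
W=np.array([onz(im,u,v,.018,True)[:2] for u,v in cn])*1000
r=cv2.minAreaRect(W.astype(np.float32));print(r,cv2.boxPoints(r))
```

```text
(((465.1224060058594, 19.09030532836914), (61.814857482910156, 85.04487609863281), 85.6761245727539), array([[420.3908,  -8.5232],
       [505.1936, -14.9351],
       [509.854 ,  46.7038],
       [425.0512,  53.1157]], dtype=float32))
(((464.48101806640625, 18.996503829956055), (60.360538482666016, 83.95964050292969), 85.85128784179688), array([[420.4278,  -8.0676],
       [504.1674, -14.1417],
       [508.5342,  46.0606],
       [424.7946,  52.1347]], dtype=float32))
(((464.41064453125, 19.113359451293945), (58.864723205566406, 83.46449279785156), 85.99089050292969), array([[420.7227,  -7.3293],
       [503.983 , -13.1647],
       [508.0985,  45.556 ],
       [424.8383,  51.3914]], dtype=float32))
((565.3343505859375, 11.749427795410156), (25.806074142456055, 117.16061401367188), 85.49849700927734) [[505.9221   3.4839]
 [622.7213  -5.7115]
 [624.7466  20.015 ]
 [507.9474  29.2104]]
```

```bash
python3 -m pendant '[84,0,0.4,-0.3,0,0,0, 84,-0.04,0.7,-0.3,0,0,0, 84,-0.04,0.7,-0.3,0,0,0,84,-0.04,0.7,-0.1,0,0,0,84,-0.04,0.7,0,0,0,0,84,-0.04,0.7,0,0,0,0,84,-0.04,0.7,0,0,0,0,84,-0.04,0.7,0,0,0,0,84,-0.04,0.7,0,0,0,0,84,-0.04,0.5,0,0,0,0,84,0,0,0,0,0,0,84,0,0,0,0,0,0]' 30
python3 - <<'E'
from h import *
im=get_image('wrist'); save(im,'w7.png'); np.savez('w7.npz',**im); print(observe()['position'],observe()['q'])
im=get_image('side'); save(im,'s7.png',(230,180,350,330),4); np.savez('s7.npz',**im)
E
```

```text
time_s: 10.5
position: [0.5001, 0.3429, 0.2518]
tool_rot: [[-0.997, 0.078, -0.003], [0.078, 0.997, -0.001], [0.003, -0.002, -1.0]]
ft_force: [-0.8, -0.6, 0.2]
grip_width: 0.0842
[0.5003 0.3424 0.2523] [ 23.221   26.9489  62.4171  -0.0148  90.7639 -62.2492]
```

View pics/w7.png

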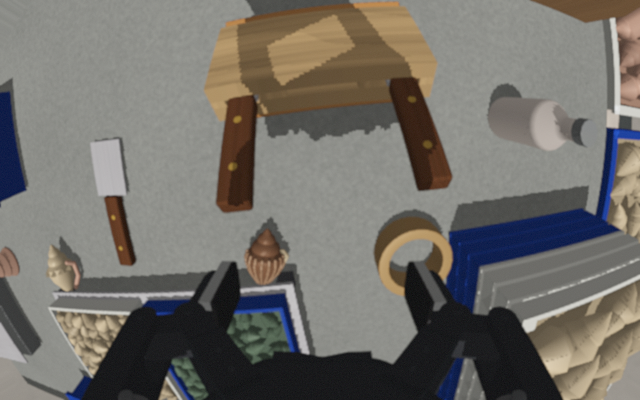

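Run:
```python
from h import *
im=dict(np.load('w7.npz')); save(im,'w7c.png',(195,50,455,130),3)
P=cloud(im,True)
for u in (280,300,320,340,360):
    print(u); print(np.c_[np.arange(60,125,5),P[60:125:5,u]])
```

```text
280
[[ 60.       0.3733   0.3137   0.109 ]
 [ 65.       0.3789   0.3141   0.1148]
 [ 70.       0.3839   0.3142   0.1186]
 [ 75.       0.3891   0.3145   0.1244]
 [ 80.       0.3932   0.3137   0.121 ]
 [ 85.       0.3974   0.3128   0.1173]
 [ 90.       0.4017   0.3119   0.1132]
 [ 95.       0.4061   0.3111   0.1106]
 [100.       0.4106   0.3101   0.1059]
 [105.       0.4153   0.3088   0.0998]
 [110.       0.4201   0.3079   0.0961]
 [115.       0.4274   0.2942   0.0012]
 [120.       0.4338   0.2936   0.0007]]
300
[[ 60.       0.3758   0.332    0.1123]
 [ 65.       0.3815   0.3321   0.1201]
 [ 70.       0.3863   0.3319   0.1228]
 [ 75.       0.3908   0.3316   0.1238]
 [ 80.       0.3948   0.331    0.1188]
 [ 85.       0.3991   0.3304   0.116 ]
 [ 90.       0.4031   0.3292   0.1044]
 [ 95.       0.4078   0.329    0.1062]
 [100.       0.4124   0.3283   0.1018]
 [105.       0.4172   0.3275   0.0971]
 [110.       0.4233   0.3211   0.0152]
 [115.       0.4299   0.3195   0.0004]
 [120.       0.4363   0.3189   0.0002]]
320
[[ 60.       0.378    0.3498   0.1162]
 [ 65.       0.3832   0.3494   0.
[... 759 characters left out ...]
      0.4154   0.3656   0.0984]
 [105.       0.421    0.3698   0.0158]
 [110.       0.4275   0.3701   0.002 ]
 [115.       0.4339   0.3697   0.0006]
 [120.       0.4402   0.3693   0.0011]]
360
[[ 60.       0.3806   0.3845   0.1198]
 [ 65.       0.3856   0.3837   0.1235]
 [ 70.       0.3898   0.3836   0.1217]
 [ 75.       0.394    0.3837   0.1184]
 [ 80.       0.3983   0.3839   0.1146]
 [ 85.       0.4026   0.3841   0.1098]
 [ 90.       0.4071   0.3845   0.1044]
 [ 95.       0.4117   0.3844   0.1023]
 [100.       0.4165   0.3849   0.0955]
 [105.       0.4226   0.3958   0.0013]
 [110.       0.429    0.3954   0.0007]
 [115.       0.4355   0.3952  -0.0005]
 [120.       0.4417   0.3943   0.0035]]
```

View pics/w7c.png

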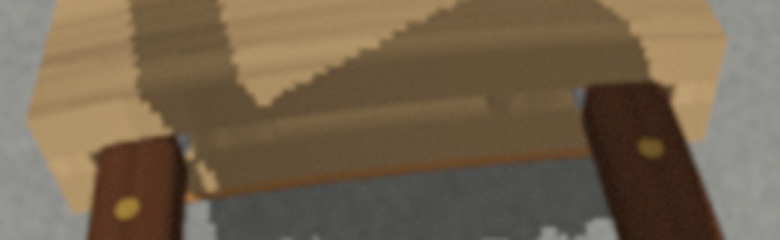

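View pics/s7.png

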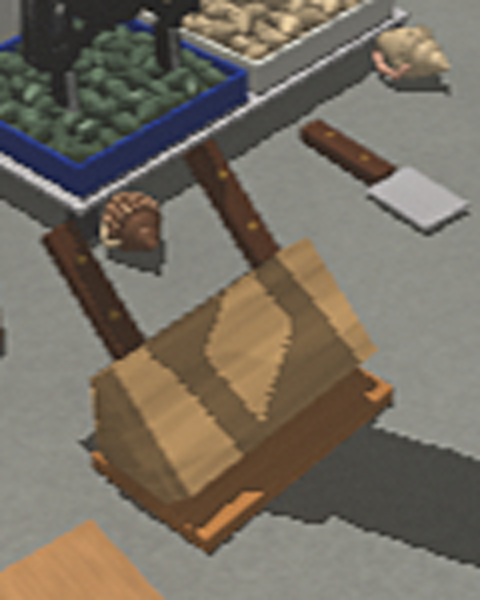

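Run:
```python
from h import *
im=dict(np.load('w7.npz')); P=cloud(im,True)
S=P[60:115,265:372].reshape(-1,3); V,U=np.mgrid[60:115,265:372]
th0=np.radians(3.3)
n=np.array([np.cos(th0),np.sin(th0),1])/np.sqrt(2); c=np.array([.4075,.3487,.109])
for it in range(8):
    d=(S-c)@n; yb=np.array([-n[1],n[0],0])/np.hypot(n[0],n[1]); zb=np.cross(n,yb)
    q=np.c_[d,(S-c)@yb,(S-c)@zb]
    ok=(abs(d)<.004)&(abs(q[:,2])<.017)&(abs(q[:,1])<.058)&(abs(q[:,2])>(0.006))
    A=S[ok];m=A.mean(0);nn=np.linalg.svd(A-m)[2][2]; nn*=np.sign(nn[2]); n=nn; c=c-n*((c-m)@n)
print('n',n,'elev',np.degrees(np.arcsin(n[2])),'yaw',np.degrees(np.arctan2(n[1],n[0])),ok.sum(),'c',c, 'std',((A-m)@n).std())
# enforce 45deg, extents in zb of face per y bin
d=(S-c)@n; yb=np.array([-n[1],n[0],0])/np.hypot(n[0],n[1]); zb=np.cross(n,yb)
y=(S-c)@yb; z=(S-c)@zb
print('yb',yb,'zb',zb)
for y0 in np.arange(-.05,.055,.01):
    k=(abs(y-y0)<.005)&(abs(d)<.003); s=(abs(y-y0)<.005)&(d<-.004)&(abs(z)<.012)
    print('%.3f'%y0,'z face',z[k].min(),z[k].max(),'slot',s.sum(),z[s].mean() if s.any() else 0)
ii=(d<-.003)&(abs(z)<.012); print('slot y',y[ii].min(),y[ii].max())
# slot image rows: darker/lighter pixels printed
```

```text
n [0.703  0.0293 0.7105] elev 45.27908264468845 yaw 2.3825080826358214 1799 c [0.4061 0.3486 0.1076] std 0.0006252695527704072
yb [-0.0416  0.9991  0.    ] zb [-0.7099 -0.0295  0.7037]
-0.050 z face -0.01878431395052491 0.026220383153646856 slot 0 0
-0.040 z face -0.01878574011745539 0.02657558012154134 slot 0 0
-0.030 z face -0.018630006395239488 0.0265258301767407 slot 30 -0.00029568956846146005
-0.020 z face -0.018661125279298345 0.026489742528672363 slot 35 -0.000316922323554983
-0.010 z face -0.018709475197870574 0.02634441263818666 slot 34 -0.000595638700096985
0.000 z face -0.018446190709151423 0.026794785448904266 slot 42 -0.000494266965328814
0.010 z face -0.019392650512896233 0.026637023349114563 slot 41 -0.0004482862976889915
0.020 z face -0.01877792066960581 0.026709835006737574 slot 38 -0.0005300185290006567
0.030 z face -0.01894270981342915 0.026999643387763034 slot 34 -0.00036351270137007034
0.040 z face -0.018508575602805007 0.026374273567227605 slot 0 0
0.050 z face -0.017196729317388165 0.02602116852606358 slot 0 0
slot y -0.03258810986123942 0.03363871711021077
```

```bash
python3 -m pendant '[70,-0.15,-0.4,0,0,0,0, 60,-0.15,-0.7,0,0,0,0, 50,-0.15,-0.7,0,0,0,0,50,-0.15,-0.7,0,0,0,0,50,-0.15,-0.7,0,0,0,0,50,-0.15,-0.7,0,0,0,0,50,-0.15,-0.7,0.3,0,0,0,50,-0.15,-0.7,0.6,0,0,0,50,-0.15,-0.7,0.7,0,0,0,50,-0.18,-0.5,0.7,0,0,0,50,0,0,0.6,0,0,0,50,0,0,0,0,0,0]' 40
python3 - <<'E'
from h import *
im=get_image('wrist'); save(im,'w8.png'); o=observe();print(o['position'],o['tool_rot'])
E
```

```text
time_s: 11.8
position: [0.5488, 0.0119, 0.1052]
tool_rot: [[-0.997, 0.082, -0.008], [0.082, 0.997, 0.001], [0.008, 0.001, -1.0]]
ft_force: [-0.1, -0.0, 0.1]
grip_width: 0.0504
[0.5501 0.0124 0.1077] [[-0.9968  0.0804 -0.0033]
 [ 0.0804  0.9968  0.0006]
 [ 0.0033  0.0004 -1.    ]]
```

View pics/w8.png

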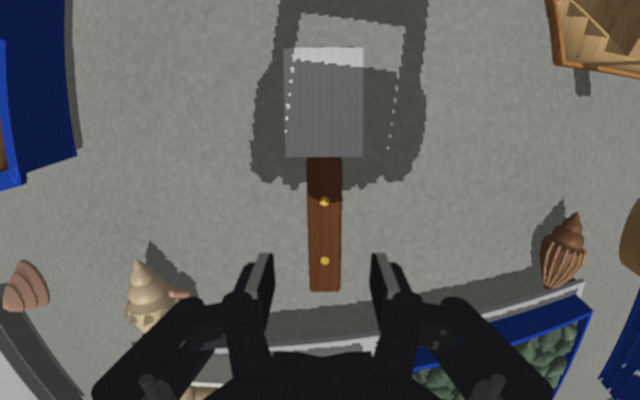

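The handle at x≈324 is centred between the pads at 273 and 372. Descending.

```bash
python3 -m pendant '[50,0,0,0.5,0,0,0, 50,0,0,0.6,0,0,0, 50,0,0,0.6,0,0,0,50,0,0,0.3,0,0,0,50,0,0,0.1,0,0,0,50,0,0,0,0,0,0,50,0,0,0,0,0,0]' 40
python3 -m pendant '[20,0,0,0,0,0,0, 20,0,0,0,0,0,0, 20,0,0,0,0,0,0,20,0,0,0,0,0,0,20,0,0,0,0,0,0]' 60
```

```text
time_s: 12.55
position: [0.5521, 0.0131, 0.0051]
tool_rot: [[-0.997, 0.079, 0.003], [0.079, 0.997, -0.001], [-0.003, -0.0, -1.0]]
ft_force: [-0.1, 0.2, -0.6]
grip_width: 0.0501
time_s: 13.05
position: [0.5518, 0.013, 0.0047]
tool_rot: [[-0.997, 0.079, 0.002], [0.079, 0.997, -0.0], [-0.002, -0.0, -1.0]]
ft_force: [-1.1, 0.0, 7.7]
grip_width: 0.0266
```

```bash
python3 -m pendant '[20,0,0,-0.1,0,0,0, 20,0,0,-0.4,0,0,0, 20,0,0,-0.7,0,0,0,20,0,0,-0.8,0,0,0,20,0,0,-0.8,0,0,0,20,0,0,-0.7,0,0,0,20,0,0,-0.3,0,0,0,20,0,0,0,0,0,0,20,0,0,0,0,0,0]' 60
python3 - <<'E'
from h import *
im=get_image('wrist'); save(im,'w9.png'); np.savez('w9.npz',**im);o=observe();print(o['position'],o['ft_force'],o['grip_width'])
im=get_image('side'); save(im,'s9.png',(220,130,380,250),5)
E
```

```text
time_s: 13.95
position: [0.5507, 0.0132, 0.1927]
tool_rot: [[-0.997, 0.079, -0.001], [0.079, 0.997, 0.0], [0.001, 0.0, -1.0]]
ft_force: [-0.1, -0.3, -1.6]
grip_width: 0.0263
[0.5505 0.0132 0.1921] [ 0.8864 -0.7935 -1.2407] 0.026542198325303277
```

View pics/w9.png

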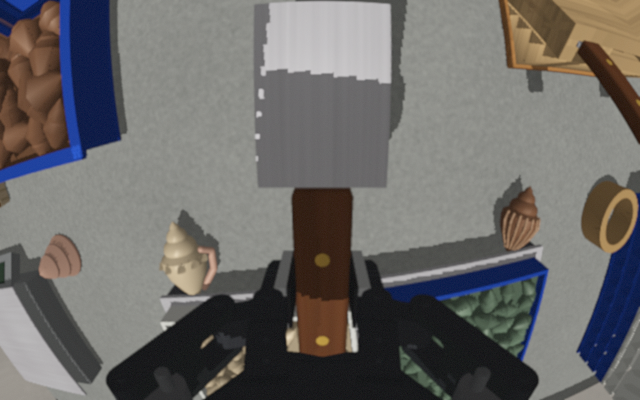

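View pics/s9.png

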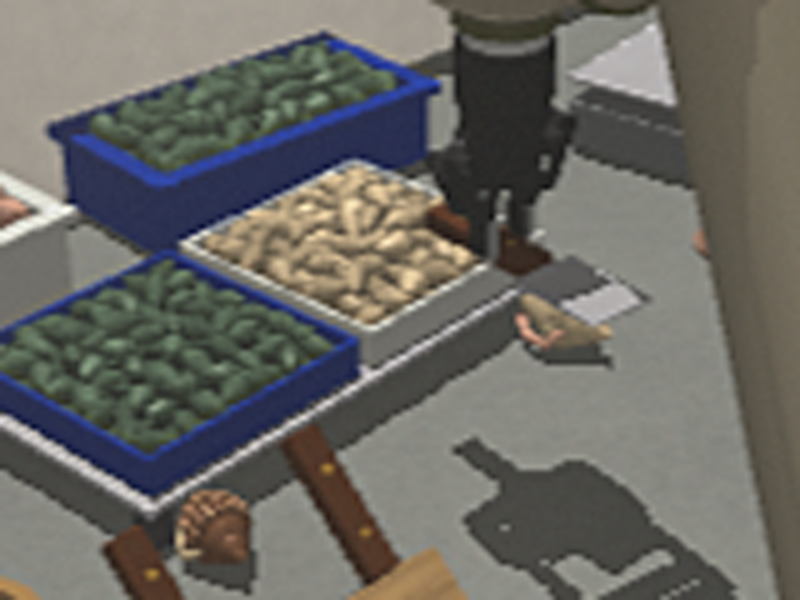

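It is held: blade at (258–392, 3–187), straight in front of the pads. I'll measure its pose in the tool frame.

```bash
cat >> h.py <<'E'
def scr_in_tool(im,o,v0,v1,u0,u1,th=80):
    P=cloud(im,True); T=(P-o['position'])@o['tool_rot']
    f=im['frame'].astype(int); m=np.zeros((400,640),bool)
    sat=f.max(2)-f.min(2)
    m[v0:v1,u0:u1]=True; m&=(sat<25)
    S=T[m]; z=np.median(S[:,2]); S=S[abs(S[:,2]-z)<.012]
    c=S.mean(0); n=np.linalg.svd(S-c,full_matrices=False)[2][2]; n*=np.sign(n[2]); S=S[abs((S-c)@n)<.003]
    c=S.mean(0); n=np.linalg.svd(S-c,full_matrices=False)[2][2]; n*=np.sign(n[2])
    r=cv2.minAreaRect((S[:,:2]*1000).astype(np.float32)); return c,n,r,len(S)
E
python3 - <<'E'
from h import *
im=dict(np.load('w9.npz')); o=observe()
for v in ((5,185),(20,180)):
  print(scr_in_tool(im,o,*v,240,410));
E
```

```text
(array([ 0.0876, -0.0008, -0.0073]), array([-0.0023, -0.0007,  1.    ]), ((87.86669158935547, -0.7598381042480469), (60.86846923828125, 83.54214477539062), 89.99964141845703), 24223)
(array([ 0.0852, -0.0008, -0.0073]), array([-0.0025, -0.0008,  1.    ]), ((85.30965423583984, -0.7598228454589844), (60.86846923828125, 73.852294921875), 89.99964141845703), 21531)
```

```bash
python3 -m pendant '[20,0,0,-0.5,0,0,-0.45, 20,0,0,-0.6,0,0,-0.44, 20,0,0,-0.6,0,0,0,20,0,0,-0.5,0,0,0,20,0,0,0,0,-0.9,0,20,0,0,0,0,-0.95,0,20,0,0,0,0,-0.95,0,20,0,0,0,0,-0.95,0,20,0,0,0,0,-0.95,0,20,0,0,0,0,-0.925,0,20,0,0,0,0,0,0,20,0,0,0,0,0,0]' 60
cat >> h.py <<'E'
M=np.array([.4040,.3492,.1095]); yaw=np.radians(2.6)
off=np.array([.0455,-.0008,-.0058])
def go(dist):
    o=observe();R=o['tool_rot'];p=o['position']
    n=np.array([np.cos(yaw),np.sin(yaw),1])/2**.5; yb=np.array([-np.sin(yaw),np.cos(yaw),0]); zb=np.cross(n,yb)
    Rt=np.c_[-n,yb,-zb]; pt=M+n*dist-Rt@off   # dist = shoulder from mouth
    print('pos',p,'q',o['q'],'F',o['ft_force'],'w',o['grip_width'])
    print('target',pt,'shift units',R.T@(pt-p)/.05,'rot units',np.degrees(cv2.Rodrigues(R.T@Rt)[0].ravel())/8)
    po=p+R@off; print('scraper in slot frame mm',np.array([(po-M)@n,(po-M)@yb,(po-M)@zb])*1000)
E
python3 - <<'E'
from h import *
go(.235)
E
```

```text
time_s: 15.25
position: [0.5512, 0.013, 0.3029]
tool_rot: [[-0.709, -0.045, 0.703], [-0.032, 0.999, 0.032], [-0.704, 0.001, -0.71]]
ft_force: [-0.4, 0.6, -0.9]
grip_width: 0.0264
pos [0.5512 0.013  0.3029] q [ -17.7885    3.52     99.7008   24.4685   36.4086 -124.8767] F [-0.4023  0.5742 -0.884 ] w 0.026362413314349676
target [0.6062 0.3592 0.3037] shift units [-1.013   6.8657  0.9864] rot units [ 0.0038 -0.0291 -0.0027]
scraper in slot frame mm [ 184.442  -343.2792   49.5302]
```

```bash
python3 -m pendant '[20,-0.3,0.3,0,0,0,0, 20,-0.3,0.6,0,0,0,0, 20,-0.3,0.7,0,0,0,0,20,-0.1,0.7,0,0,0,0,20,0,0.7,0,0,0,0,20,0,0.7,0,0,0,0,20,0,0.7,0,0,0,0,20,0,0.7,0,0,0,0,20,0,0.7,0,0,0,0,20,0,0.6,0,0,0,0,20,0,0.45,0,0,0,0,20,0,0,0,0,0,0]' 60
python3 - <<'E'
from h import *
go(.235)
E
```

```text
time_s: 16.45
position: [0.5715, 0.3597, 0.3387]
tool_rot: [[-0.706, -0.046, 0.706], [-0.033, 0.999, 0.032], [-0.707, -0.001, -0.707]]
ft_force: [0.6, -0.3, -1.4]
grip_width: 0.0262
pos [0.5715 0.3597 0.3387] q [ 29.123   18.019   74.7849 -25.0847  48.2132 -53.2723] F [ 0.6177 -0.2908 -1.4088] w 0.026161574329162218
target [0.6062 0.3592 0.3037] shift units [ 0.0057 -0.0422  0.9844] rot units [-0.0028  0.0001  0.0046]
scraper in slot frame mm [235.2826   2.1001  49.2172]
```

Next I'll drop onto the slot axis and come in to about 35 mm before the mouth, then look.

```bash
python3 -m pendant '[20,0,-0.04,0.3,0,0,0, 20,0,0,0.4,0,0,0, 20,0,0,0.28,0,0,0,20,0,0,0,0,0,0,20,0.4,0,0,0,0,0,20,0.6,0,0,0,0,0,20,0.6,0,0,0,0,0,20,0.4,0,0,0,0,0,20,0.3,0,0,0,0,0,20,0,0,0,0,0,0,20,0,0,0,0,0,0]' 60
python3 - <<'E'
from h import *
go(.105)
im=get_image('wrist'); save(im,'w10.png'); np.savez('w10.npz',**im)
im=get_image('side'); save(im,'s10.png',(200,110,360,330),3); np.savez('s10.npz',**im)
E
```

```text
time_s: 17.55
position: [0.5251, 0.3528, 0.2237]
tool_rot: [[-0.706, -0.045, 0.707], [-0.032, 0.999, 0.032], [-0.708, 0.0, -0.706]]
ft_force: [0.0, -0.2, -1.2]
grip_width: 0.0261
pos [0.5251 0.3528 0.2237] q [ 31.1329  20.2841  92.0091 -38.9934  32.4904 -34.6401] F [ 0.0094 -0.1792 -1.166 ] w 0.026081669189472197
target [0.5144 0.355  0.2118] shift units [0.3179 0.0542 0.0165] rot units [ 0.0014  0.0086 -0.0033]
scraper in slot frame mm [120.8877  -2.6989   0.79  ]
```

View pics/w10.png

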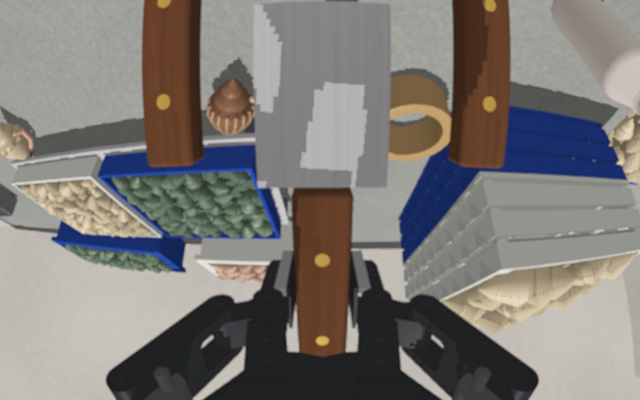

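View pics/s10.png

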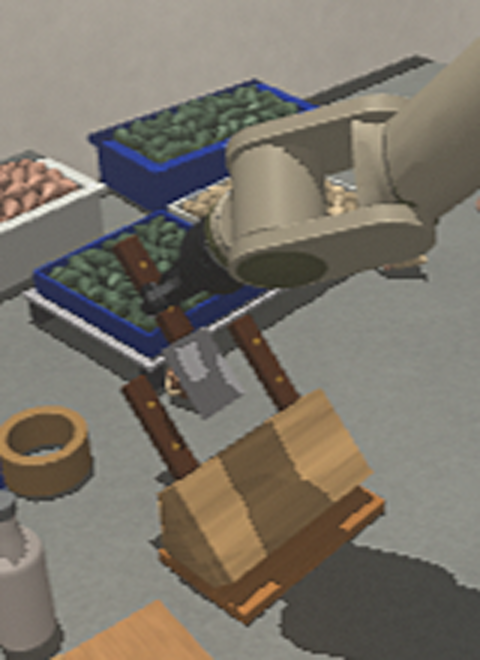

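The blade is between the two chisel handles (u≈172 and 482). The slot itself is just out of view, so I'll use the chisels, which sit 74 mm either side of it, as the reference.

Run:
```python
from h import *
im=dict(np.load('w10.npz')); o=observe(); P=cloud(im,True); T=(P-o['position'])@o['tool_rot']*1000
f=im['frame'].astype(int); br=(f[...,0]-f[...,2]>30)
for a,b in ((135,215),(440,520)):
    m=np.zeros_like(br); m[5:160,a:b]=br[5:160,a:b]; S=T[m]; z=np.median(S[:,2]); S=S[abs(S[:,2]-z)<4]
    A=np.c_[S[:,0],S[:,1],np.ones(len(S))]; k=np.linalg.lstsq(A,S[:,2],rcond=None)[0]
    r=cv2.minAreaRect(S[:,:2].astype(np.float32)); print(len(S),'med z',z,'plane',k,r)
    for x0 in (70,90,110,130):
        s=S[abs(S[:,0]-x0)<6]; print(x0, s[:,1].min() if len(s) else 0,s[:,1].max() if len(s) else 0, np.median(s[:,2]) if len(s) else 0)
print(scr_in_tool(im,o,8,183,245,400))
```

```text
7537 med z -13.539499928249047 plane [-0.0015  0.0486 -9.9828] ((97.8124008178711, -71.46165466308594), (76.569091796875, 26.11052131652832), 0.34586089849472046)
70 -84.65739968975595 -58.599395153030635 -13.640413139252558
90 -84.303145398946 -58.72203109687478 -13.664439782752872
110 -83.52369119653613 -58.33464612880048 -13.699098969852237
130 -84.29592850825567 -58.38922793822049 -13.743098289080963
7331 med z -12.812718778971453 plane [-0.0017 -0.0403 -9.741 ] ((98.74415588378906, 74.99931335449219), (78.27000427246094, 26.614336013793945), 0.11104878038167953)
70 61.77975092480453 87.52858303004344 -12.98543479917492
90 61.87586532225399 88.2986548625779 -13.006621606495036
110 62.028208792668686 87.57209289222901 -12.981230380977983
130 61.93669271897638 87.81517436360672 -13.085112791505065
(array([ 0.087 , -0.0008, -0.0072]), array([0.0007, 0.    , 1.    ]), ((87.33497619628906, -0.8056640625), (60.69108963012695, 81.3333740234375), 89.81526184082031), 23569)
```

Both estimates agree that I need about +2.6 mm in y and +1 mm in z. Correcting, then inserting slowly.

```bash
python3 -m pendant '[20,0,0.052,0.02,0,0,0, 20,0,0,0,0,0,0, 20,0.2,0,0,0,0,0,20,0.2,0,0,0,0,0,20,0.15,0,0,0,0,0,20,0.1,0,0,0,0,0,20,0.1,0,0,0,0,0,20,0.1,0,0,0,0,0,20,0,0,0,0,0,0,20,0,0,0,0,0,0]' 60
python3 - <<'E'
from h import *
go(.065)
im=get_image('side'); save(im,'s11.png',(220,170,340,330),5)
im=get_image('top'); save(im,'t11.png',(170,180,290,300),5)
E
```

```text
time_s: 18.65
position: [0.4951, 0.3541, 0.1921]
tool_rot: [[-0.706, -0.045, 0.707], [-0.032, 0.999, 0.032], [-0.707, 0.0, -0.707]]
ft_force: [0.3, -1.4, -2.7]
grip_width: 0.0264
pos [0.4951 0.3541 0.1921] q [ 33.2474  20.9473  97.4679 -47.332   29.3475 -23.8733] F [ 0.2834 -1.4032 -2.742 ] w 0.026417306516130817
target [0.4861 0.3537 0.1835] shift units [ 0.2496  0.     -0.0061] rot units [ 0.0014  0.0017 -0.    ]
scraper in slot frame mm [77.4777 -0.0026 -0.3119]
```

View pics/s11.png

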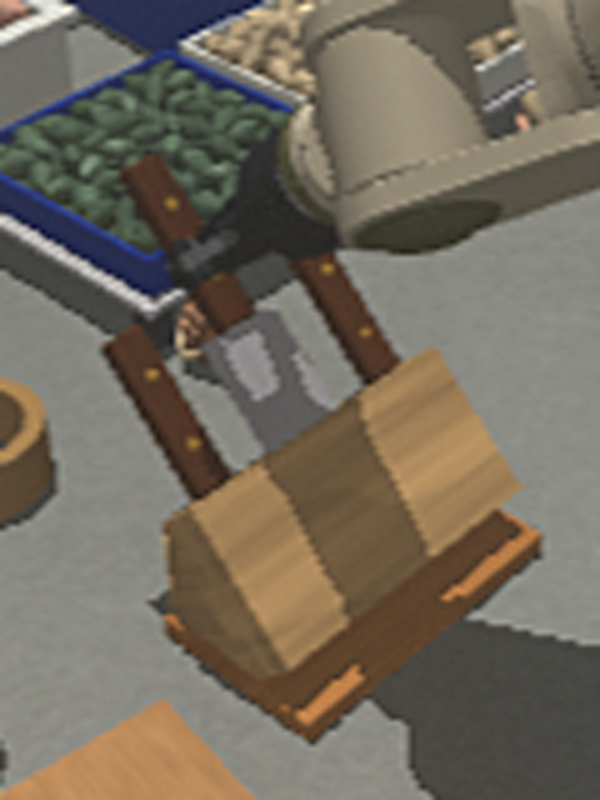

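View pics/t11.png

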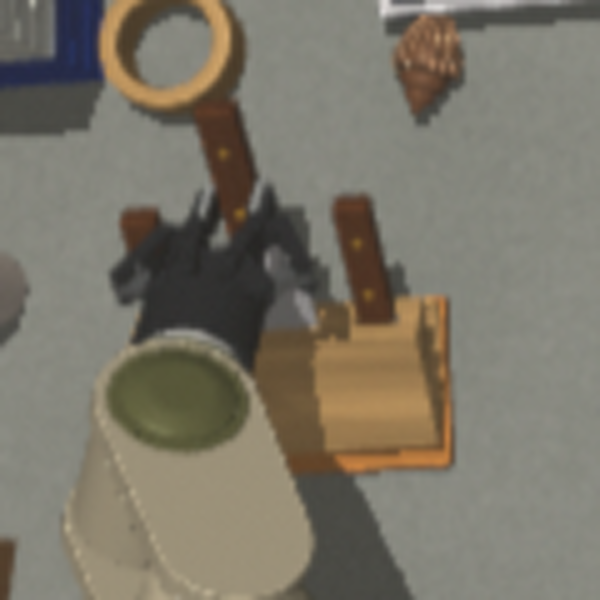

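```bash
python3 -m pendant '[20,0.1,0,0,0,0,0, 20,0.1,0,0,0,0,0, 20,0.1,0,0,0,0,0,20,0.1,0,0,0,0,0,20,0.1,0,0,0,0,0,20,0,0,0,0,0,0,20,0,0,0,0,0,0]' 60
python3 - <<'E'
from h import *
go(.04)
im=get_image('wrist'); o=observe(); save(im,'w12.png'); np.savez('w12.npz',**im)
E
```

```text
time_s: 19.45
position: [0.4773, 0.3533, 0.1743]
tool_rot: [[-0.706, -0.046, 0.706], [-0.032, 0.999, 0.032], [-0.707, 0.0, -0.707]]
ft_force: [0.1, -0.7, -2.1]
grip_width: 0.0265
pos [0.4773 0.3533 0.1743] q [ 34.4362  21.4372 100.6546 -53.1115  27.7873 -16.6157] F [ 0.1106 -0.7428 -2.1034] w 0.026543440960922034
target [0.4685 0.3529 0.1659] shift units [ 0.2455 -0.     -0.0058] rot units [0.0012 0.0002 0.001 ]
scraper in slot frame mm [52.2772 -0.0042 -0.2905]
```

View pics/w12.png

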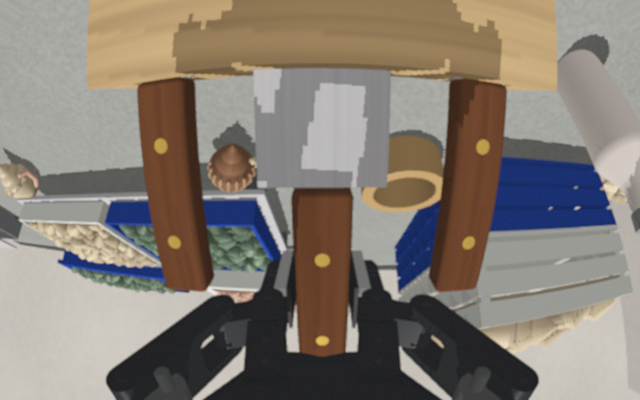

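The blade enters the block face centred between the chisels: blade 254–390, chisels 139–195 and 449–505. Forces are near zero, so I'll carry on.

```bash
python3 -m pendant '[20,0.1,0,0,0,0,0, 20,0.1,0,0,0,0,0, 20,0.15,0,0,0,0,0,20,0.15,0,0,0,0,0,20,0.15,0,0,0,0,0,20,0.1,0,0,0,0,0,20,0.1,0,0,0,0,0,20,0,0,0,0,0,0,20,0,0,0,0,0,0]' 60
python3 - <<'E'
from h import *
go(.0)
im=get_image('wrist'); o=observe(); save(im,'w13.png',(200,20,440,200),3)
P=cloud(im,True); T=(P-o['position'])@o['tool_rot']*1000
print(T[130:200:5,322])
E
```

```text
time_s: 20.4
position: [0.4473, 0.3519, 0.1442]
tool_rot: [[-0.706, -0.046, 0.706], [-0.032, 0.999, 0.032], [-0.707, -0.0, -0.707]]
ft_force: [0.1, -0.2, -2.1]
grip_width: 0.0265
pos [0.4473 0.3519 0.1442] q [ 36.6183  22.7503 105.776  -64.5546  25.97    -2.3885] F [ 0.1188 -0.2023 -2.1363] w 0.026535383001941092
target [0.4402 0.3516 0.1376] shift units [ 0.1944  0.0007 -0.0059] rot units [ 0.0012 -0.0006  0.0016]
scraper in slot frame mm [ 9.7185 -0.0445 -0.2932]
[[ 72.5175  -0.5993 -27.7461]
 [ 70.6553  -0.598  -28.0403]
 [ 68.9311  -0.5968 -29.4407]
 [ 67.0134  -0.5954 -29.1635]
 [ 65.2745  -0.5942 -30.1545]
 [ 63.0233  -0.5925 -28.0194]
 [ 61.3537  -0.5914 -29.4121]
 [ 59.4117  -0.5899 -29.3037]
 [ 57.57    -0.5886 -29.7219]
 [ 55.5356  -0.5871 -29.331 ]
 [ 47.877   -0.5804  -7.0606]
 [ 45.7348  -0.5788  -7.8725]
 [ 44.4138  -0.578  -11.4864]
 [ 42.5122  -0.5766 -12.8748]]
```

View pics/w13.png

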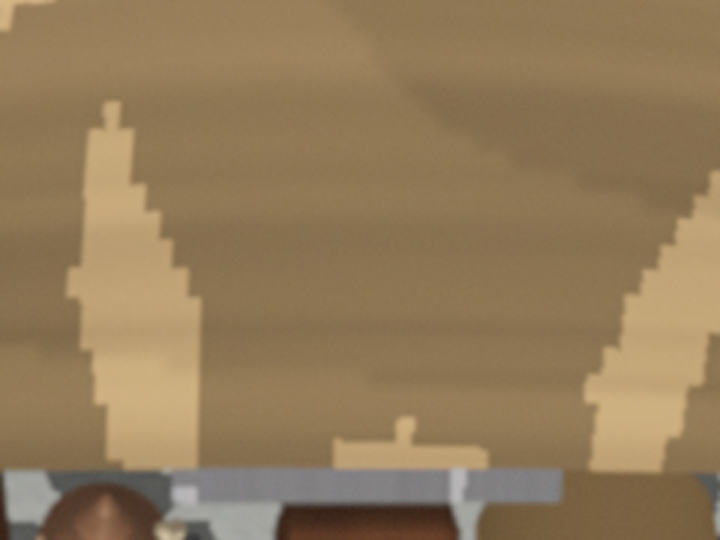

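```bash
python3 -m pendant '[20,0.06,0,0,0,0,0, 20,0.06,0,0,0,0,0, 20,0.04,0,0,0,0,0,20,0.02,0,0,0,0,0,20,0,0,0,0,0,0,20,0,0,0,0,0,0]' 60
python3 -m pendant '[20,0.02,0,0,0,0,0,20,0,0,0,0,0,0]' 60
python3 - <<'E'
from h import *
go(.0)
E
```

```text
time_s: 21.05
position: [0.441, 0.3516, 0.1379]
tool_rot: [[-0.706, -0.045, 0.706], [-0.032, 0.999, 0.032], [-0.707, 0.0, -0.707]]
ft_force: [0.3, 0.6, -1.6]
grip_width: 0.0263
time_s: 21.25
position: [0.4402, 0.3515, 0.1371]
tool_rot: [[-0.706, -0.045, 0.706], [-0.032, 0.999, 0.032], [-0.707, -0.0, -0.707]]
ft_force: [-0.5, -0.8, -1.4]
grip_width: 0.0261
pos [0.4402 0.3515 0.1371] q [ 37.1653  23.1524 106.9364 -67.5123  25.7312   1.2936] F [-0.5288 -0.8423 -1.4182] w 0.026089190180958056
target [0.4402 0.3516 0.1376] shift units [-0.0062  0.0022 -0.0059] rot units [ 0.0001 -0.0005  0.0002]
scraper in slot frame mm [-0.3117 -0.113  -0.2905]
```

```bash
python3 -m pendant '[20,0.02,0,0,0,0,0,20,0,0,0,0,0,0]' 60
python3 -m pendant '[20,0.02,0,0,0,0,0,20,0,0,0,0,0,0]' 60
python3 - <<'E'
from h import *
go(.0)
im=get_image('wrist'); save(im,'w14.png',(200,100,440,280),3)
im=get_image('side'); save(im,'s14.png',(220,170,340,330),5)
E
```

```text
time_s: 21.45
position: [0.4397, 0.3516, 0.1367]
tool_rot: [[-0.706, -0.045, 0.707], [-0.032, 0.999, 0.032], [-0.708, 0.0, -0.707]]
ft_force: [1.1, 0.0, -1.0]
grip_width: 0.0263
time_s: 21.65
position: [0.4396, 0.3516, 0.1367]
tool_rot: [[-0.705, -0.045, 0.708], [-0.032, 0.999, 0.032], [-0.709, 0.0, -0.706]]
ft_force: [5.4, -2.9, 3.4]
grip_width: 0.0264
pos [0.4396 0.3516 0.1367] q [ 37.2498  23.2032 107.0719 -68.1562  25.7261   2.0353] F [ 5.3962 -2.8591  3.4004] w 0.026437462985820812
target [0.4402 0.3516 0.1376] shift units [-0.0202  0.0006 -0.0044] rot units [-0.0002  0.0152 -0.0032]
scraper in slot frame mm [-1.0229 -0.0109 -0.3178]
```

View pics/w14.png

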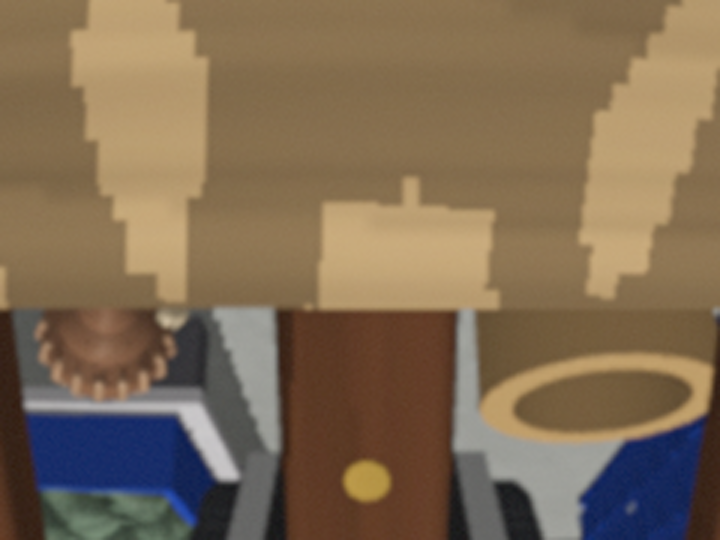

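View pics/s14.png

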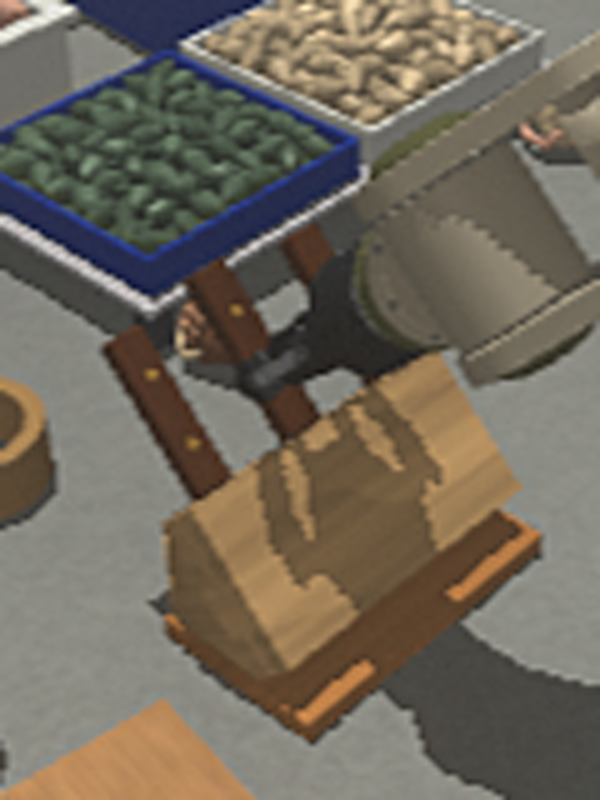

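The shoulder is in contact, with a reaction of about 6 N along the slot axis. Releasing with the jaws only slightly open and retreating straight back.

```bash
python3 -m pendant '[46,0,0,0,0,0,0,46,0,0,0,0,0,0,46,0,0,0,0,0,0,46,0,0,0,0,0,0,46,0,0,-0.1,0,0,0,46,0,0,-0.3,0,0,0,46,0,0,-0.5,0,0,0,46,0,0,-0.6,0,0,0,46,0,0,-0.6,0,0,0,46,0,0,-0.3,0,0,0,46,0,0,0,0,0,0,46,0,0,0,0,0,0]' 60
python3 - <<'E'
from h import *
o=observe();print(o['q'],o['position'],o['ft_force'])
im=get_image('wrist'); save(im,'w15.png'); np.savez('w15.npz',**im)
im=get_image('side'); save(im,'s15.png',(220,170,340,330),5)
E
```

```text
time_s: 22.95
position: [0.354, 0.3477, 0.2205]
tool_rot: [[-0.706, -0.046, 0.706], [-0.032, 0.999, 0.033], [-0.707, 0.0, -0.707]]
ft_force: [0.2, -0.2, 0.4]
grip_width: 0.0461
[ 45.1129  10.7381 107.1684 -51.4345  37.639  -12.2663] [0.354  0.3477 0.2205] [ 0.2148 -0.175   0.3865]
```

View pics/w15.png

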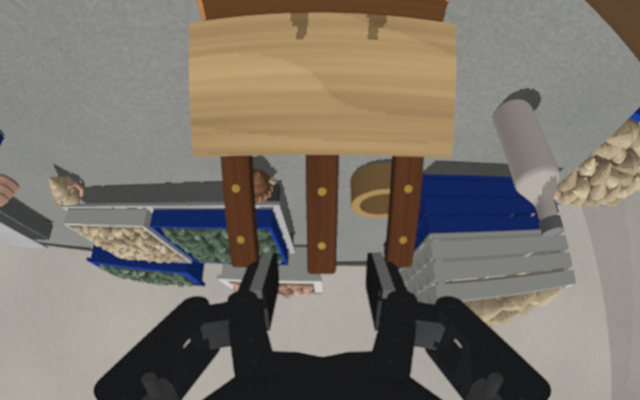

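View pics/s15.png

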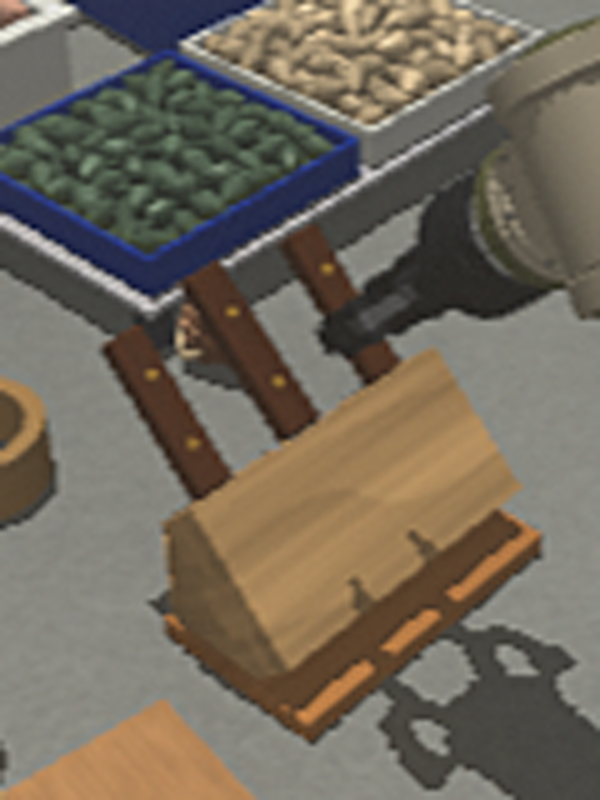

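The scraper stands between the chisels, with handle ends at v≈273 against 267 for both chisels. One numeric check before I hand in.

Run:
```python
from h import *
im=dict(np.load('w15.npz')); o=observe(); P=cloud(im,True); T=(P-o['position'])@o['tool_rot']*1000
f=im['frame'].astype(int); br=(f[...,0]-f[...,2]>25)&(f[...,0]<150)
for n,a,b in (('b',218,258),('scr',302,342),('a',384,424)):
    m=np.zeros_like(br); m[160:280,a:b]=br[160:280,a:b]; S=T[m]; z=np.median(S[:,2]); S=S[abs(S[:,2]-z)<5]
    s=S[(S[:,1]>np.percentile(S[:,1],15))&(S[:,1]<np.percentile(S[:,1],85))]
    k=np.polyfit(s[:,0],s[:,2],1); e=np.percentile(S[:,0],1)
    k2=np.polyfit(s[:,0],s[:,1],1)
    print(n,'end x',e,'y',s[:,1].mean(),'z',z,'pitch',k[0],'yaw',k2[0])
```

```text
b end x -63.38384496246724 y -72.98074582251422 z 104.69307055315541 pitch 0.0011687238927955072 yaw 0.006766246055402279
scr end x -74.79227442884616 y -0.48212967071299095 z 109.19375451954357 pitch -0.059545593503839096 yaw -0.0009039831701913952
a end x -63.25483938688423 y 72.14348918376807 z 105.21298872785881 pitch 0.0018200894155219016 yaw -0.005390283301122591
```

Run:
```python
from rig import *
print(observe()['time_s'],close_job())
```

```text
the job is handed in; nothing more can be done
23.05 None
```

I drew the scraper out by its blade and let it go flat on the open bench, clear of the stand. Then I took it by the handle, slid it blade-first into the wide slot until the shoulder touched (about 6–7 N), and released it. I backed away and handed in at 23 s.

**Final checks:**
- **Depth:** the handle end stands 11.5 mm beyond the chisel ends. With the shoulder fully seated it would be 10 mm, so the shoulder is about 1–2 mm off the block's face (limit 6 mm).
- **Centring:** it is within about 1 mm of the midpoint between the chisels. I couldn't see the blade edge inside the slot.
- **Tilt:** it leans about 0.06 rad from the slot direction (limit 0.14), having sagged within the slot's play after release.
- **Robot:** the fingers are clear of everything, with no contact force showing.
- **Chisels and other objects:** the chisels look unmoved in the last pictures. I saw no sign of touching the shells, tape, bottle or brush, but I didn't measure them again at the end.

**Disagreement:** the camera put the slot and the held scraper 1–1.5 mm higher than the given heights and the grasp height implied. I corrected by about 1 mm from the chisels before inserting, and the blade went in without resistance.

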